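Gauge a sleeve, then hold the right parts box open

TASK

Take the sleeve that stands on the square of cardboard and try it on the upright gauge pin: if it slides all the way down, leave it there and lift the lid of the wide box; if it stops at the pin's tip, stand it back on the cardboard and lift the lid of the narrow box instead. Hold that lid open at 60 degrees, steadily, so the welder can tip in the batch: your program finishes while still holding the lid, which falls shut if let go. Keep the other box shut and leave the second sleeve, the cup, the piece of angle iron and the hammer alone.

Things in the scene. Friction and masses are not known exactly. Their poses are not given: they have to be found in the camera images.
- sleeve_1: one of two steel sleeves that look alike: upright tube, outside diameter 36 mm, 60 mm tall, 0.2 to 0.3 kg, origin at the centre of its lower end, z along its axis. One has a 25 mm bore and goes right down the pin; the other has a 20.5 mm bore and stops on the pin's coned tip. Either may stand on the card; the other stands farther from the robot on the bare bench.
- sleeve_2: one of two steel sleeves that look alike: upright tube, outside diameter 36 mm, 60 mm tall, 0.2 to 0.3 kg, origin at the centre of its lower end, z along its axis. One has a 25 mm bore and goes right down the pin; the other has a 20.5 mm bore and stops on the pin's coned tip. Either may stand on the card; the other stands farther from the robot on the bare bench.
- card: thin square of brown cardboard lying on the bench, 75 by 75 mm, about 1 mm thick, fixed; origin at its centre on the bench. The sleeve to be tried stands at its middle.
- gauge: fixed gauge: round steel base plate, 60 mm diameter, 10 mm thick, with an upright pin of 22.5 mm diameter in its middle; the pin's top is 60 mm above the bench and its last 8 mm taper to 16 mm diameter. Origin at the centre of the underside, z up.
- pin_seat (a point): on the pin's axis, on the base plate's upper face, 10 mm above the bench: where the lower end of a fully seated sleeve rests
- pin_tip (a point): centre of the pin's flat top, 60 mm above the bench; the narrow-bored sleeve stops with its lower end about 2 to 8 mm below this
- wide_box: fixed grey steel parts box for good sleeves, 190 mm deep (x) by 180 mm wide (y) by 80 mm high, plain steel lid on top. It may be on the left or the right. Origin at the centre of its underside; its front faces -x of its own frame, the lid hinge runs along its own y on the far (+x) upper edge.
- narrow_box: fixed grey steel parts box for scrap sleeves, 190 mm deep (x) by 110 mm wide (y) by 80 mm high, plain steel lid on top. It may be on the left or the right. Origin at the centre of its underside; its front faces -x of its own frame, the lid hinge runs along its own y on the far (+x) upper edge.
- wide_lid (a joint): lid of the wide box, 0 shut, grows as its front edge rises, in rad; stop at 1.4 (80 degrees); 60 degrees is 1.047. 0.25 to 0.5 kg; it falls shut from any angle when let go, loose hinge.
- narrow_lid (a joint): lid of the narrow box, 0 shut, grows as its front edge rises, in rad; stop at 1.4 (80 degrees); 60 degrees is 1.047. 0.25 to 0.5 kg; it falls shut from any angle when let go, loose hinge.
- wide_hinge (a point): on the wide box's lid hinge line, middle of its length, 80 mm above the bench
- narrow_hinge (a point): on the narrow box's lid hinge line, middle of its length, 80 mm above the bench
- wide_ear (a point): middle of the round head (radius 12 mm) of the flat upright ear near the front edge of the wide lid: 12 mm thick along the box's y, 24 mm long along x, top 42 mm above the lid. This point is 170 mm from the hinge line along the lid and 34 mm above the hinge plane, and moves with the lid. Pinched across its thickness, the ear can turn between the fingers while the tool stays pointing down.
- narrow_ear (a point): middle of the round head (radius 12 mm) of the flat upright ear near the front edge of the narrow lid: 12 mm thick along the box's y, 24 mm long along x, top 42 mm above the lid. This point is 170 mm from the hinge line along the lid and 34 mm above the hinge plane, and moves with the lid. Pinched across its thickness, the ear can turn between the fingers while the tool stays pointing down.
- cup: white cup, 76 mm across, 85 mm high, bystander; origin under its centre
- angle: piece of steel angle iron, 120 mm long, 35 by 35 mm, bystander; origin under its centre
- hammer: hammer lying on the bench, 260 mm long, bystander; origin under its middle

How it is judged:
On the way:
1. the sleeve from the card is tried on the gauge pin: down on the base plate, or stopped on the pin's tip (((horizontal distance between sleeve_1 and pin_seat below 0.005 m and z of sleeve_1 in the frame of pin_seat below 0.005 m and angle between sleeve_1's own z axis and vertical below 0.1 rad) or (horizontal distance between sleeve_2 and pin_tip below 0.008 m and z of sleeve_2 in the frame of pin_tip between -0.012 and 0.004 m and angle between sleeve_2's own z axis and vertical below 0.15 rad and contact force between sleeve_2 and gauge above 1 N))), for 0.1 s.
At the end, for the whole second after the job is handed in: Fitting sleeve down on the pin (5 mm, upright, let go), fingers holding the wide lid; or tight sleeve upright, let go, within 35 mm of the card's centre, fingers holding the narrow lid. Lid at 60 +-8 degrees, still; other lid shut; other sleeve within 20 mm of its start ((((horizontal distance between sleeve_1 and pin_seat below 0.005 m and z of sleeve_1 in the frame of pin_seat below 0.005 m and angle between sleeve_1's own z axis and vertical below 0.1 rad) and linear speed of sleeve_1 below 0.02 m/s and contact force between the fingers and sleeve_1 below 0.1 N and distance of sleeve_2 from where it was at the start of the episode below 0.02 m and (value of joint wide_lid between 0.907 and 1.187 rad and velocity of joint wide_lid between -0.05 and 0.05 rad/s and contact force between the fingers and wide_box above 0.3 N and value of joint narrow_lid below 0.05 rad)) or ((horizontal distance between sleeve_2 and card below 0.035 m and height (world z) of sleeve_2 below 0.005 m and angle between sleeve_2's own z axis and vertical below 0.1 rad and linear speed of sleeve_2 below 0.02 m/s) and contact force between the fingers and sleeve_2 below 0.1 N and distance of sleeve_1 from where it was at the start of the episode below 0.02 m and (value of joint narrow_lid between 0.907 and 1.187 rad and velocity of joint narrow_lid between -0.05 and 0.05 rad/s and contact force between the fingers and narrow_box above 0.3 N and value of joint wide_lid below 0.05 rad)))); the arm keeps its last pose, push and grip.
It fails at once if the wrong box is opened ((horizontal distance between sleeve_2 and card below 0.035 m and value of joint wide_lid above 0.2 rad) or ((horizontal distance between sleeve_1 and pin_seat below 0.005 m and z of sleeve_1 in the frame of pin_seat below 0.005 m and angle between sleeve_1's own z axis and vertical below 0.1 rad) and value of joint narrow_lid above 0.2 rad)).
It fails at once if both sleeves are disturbed (distance of each of sleeve_1, sleeve_2 from where it was at the start of the episode above 0.03 m).
It fails at once if the cup is disturbed (distance of cup from where it was at the start of the episode above 0.03 m).
It fails at once if the angle is disturbed (distance of angle from where it was at the start of the episode above 0.03 m).
It fails at once if the hammer is disturbed (distance of hammer from where it was at the start of the episode above 0.03 m).
It also fails if it takes over 64 s, if anything falls off the work surface, if the arm or the gripper's body presses on something with over 40 N, if the wrist force passes 120 N, or if a joint passes its speed limit or range.

ROBOT

A 6-joint arm with a two-finger parallel gripper is mounted at the origin on the work surface. World frame = base frame: x ahead of the robot, y to its left, z up, the work surface at z = 0. Lengths are in m, angles in rad, forces in N, time in s.
With the tool pointing down it reaches from about 0.35 to 0.85 m from the base axis. Payload 8.1 kg.
Tool frame: the origin (TCP) lies on the centre line of the jaws, within the pads' length; the fingertips stand robot.tips_ahead ahead of it and the grasp point (between the pads) lies 6 mm ahead of it (robot.tips_ahead is the distance from the TCP to the fingertips, in m); z points along the fingers, y is the line along which they close (so a half turn about z gives the same grasp; the last joint's range is limited). The gripper opens to 93 mm and grips with 3 to 60 N. Pads are 15 mm wide; open, the fingers measure 128 mm over their backs; the gripper's body (75 mm by 188 mm) begins 65 mm behind the grasp point.
Start: joints at [1.033, 0.13, 1.488, -0, 1.523, -0.085], TCP at [0.262, 0.54, 0.244] pointing down, gripper open.
Joint ranges: [-2.96, 2.96], [-0.89, 2.26], [0.02, 2.5], [-1.34, 4.48], [0, 2.73], [-2.66, 2.66]. Speed limits (rad/s): [2.39, 2.39, 2.79, 3.14, 3.14, 3.14].

INTERFACE

Orientations are given as a rotation vector (axis times angle).
In Python, from plant import robot gives the robot as it stands.
- The arm moves only by the tool apply_moves, never from a script. Its arguments are lists of equal length, an entry for each row: "delta_pos": the shift along the tool's x, y, z in cm, a list of three; "twist": the turn about the tool's z in rad. A call has 1 to 8 rows; each row shifts and turns the commanded pose from where the row before left it, along the tool's axes as they then stand; what a row does not reach is not made up. A row lasts 1/8 s, in which the tool goes at most 62.5 mm and 10.7 degrees, less where a joint would pass 70% of its speed; a pose out of reach is approached as far as the arm can. A call with a gripper value outside its range is refused whole. "gripper" is the finger opening in cm, from 0 to 9.3, set as the call begins (left out, the last holds). The fingers move at their own pace and stop on an object; "squeeze" is the grip in N (left out, the last holds). Time passes only in rows, so rows that do not move let the fingers close. It gives the time, the measured TCP pose, the force, the opening and the grip force at its end, in the units of the state.
- robot.read_state(): the state, without advancing time (a new reading comes with each control period).
- robot.read_camera(name): name is "side" or "top"; returns a dict with "frame" (400x640x3 uint8, red, green, blue), "vertical_fov" (degrees; the focal length in pixels is half the picture's height over the tangent of half this angle, whatever the lens; pixels are square), "cx", "cy" (the principal point, pixels), "R" (3x3) and "t" (3): a world point X has camera coordinates R X + t. Camera axes: x right, y down, z forward; pixel columns grow to the right and rows downward; lengths in m; the calibration is good to about 2 mm. A picture is of the moment at which its call begins. There is no depth.
- robot.close_job(): hands the job in; it is judged then, once.
The state is a dict: "t": time; "q": joint angles; "dq": joint speeds; "joint_torque": joint torques, N m; "tool_pos": TCP position; "orientation": TCP orientation; "force": force on the tool from outside, world axes, zero at the start; "wrist_torque": the same for the moment, N m; "opening": finger opening in m; "gripper_force": force on a finger pad.
Only numpy, scipy, OpenCV 4.12 (cv2) and the standard library are available. Lean on these libraries where they do the work, as an engineer would, in place of code of your own. Each camera call takes 0.05 s, during which the arm holds its last target. There are 200 camera calls.

## Working session

There is one attempt and no reset: what is moved stays moved. The work goes in short steps, Python scripts to look and compute and a tool call to move; the robot and the scene stay as the last step left them, time stands still between calls to the robot, and variables do not carry over. Pictures are saved under pics/ and viewed, at most 10 in all, crops included, and the job is handed in when it is done.

Besides the shell and the picture viewer there is one more tool, called as name(argument=value, ...), one argument or row to a line, values as JSON. apply_moves: Moves the arm, as the interface text tells. Its arguments: {"type":"object","properties":{"delta_pos":{"type":"array"},"twist":{"type":"array"},"gripper":{"type":"number"},"squeeze":{"type":"number"}},"required":["delta_pos","twist"]}

```bash
mkdir -p pics; ls
cat > h.py <<'E'
import numpy as np, cv2
from plant import robot
def cam(n):
    c=robot.read_camera(n); h=c["frame"].shape[0]
    c["f"]=h/2/np.tan(np.radians(c["vertical_fov"])/2); c["R"]=np.array(c["R"]); c["t"]=np.array(c["t"]); return c
def save(c,fn): cv2.imwrite(fn,c["frame"][:,:,::-1])
def ray(c,u,v):
    d=c["R"].T@np.array([(u-c["cx"])/c["f"],(v-c["cy"])/c["f"],1]); return -c["R"].T@c["t"],d
def onz(c,u,v,z):
    o,d=ray(c,u,v); return o+d*(z-o[2])/d[2]
def proj(c,X):
    p=c["R"]@np.array(X)+c["t"]; return c["f"]*p[:2]/p[2]+[c["cx"],c["cy"]]
def tri(c1,p1,c2,p2):
    o1,d1=ray(c1,*p1);o2,d2=ray(c2,*p2)
    s=np.linalg.lstsq(np.c_[d1,-d2],o2-o1,rcond=None)[0]
    a=o1+s[0]*d1;b=o2+s[1]*d2; return (a+b)/2,np.linalg.norm(a-b)
E
python3 - <<'E'
from h import *
for n in("top","side"):
    c=cam(n); save(c,f"pics/{n}1.png"); print(n,c["vertical_fov"],c["cx"],c["cy"],c["f"],-c["R"].T@c["t"],c["R"].round(3).tolist())
s=robot.read_state(); print(s["tool_pos"],s["orientation"],s["opening"],robot.tips_ahead,s["force"],s["t"])
E
```

```text
pics
top 45.62356689255603 324.1289539690484 205.1339690315132 475.5074269761411 [ 0.4009514  -0.00999037  1.07730841] [[-0.026, -1.0, -0.002], [-0.983, 0.026, -0.181], [0.181, -0.002, -0.983]]
side 49.37815567642221 312.2833344793293 203.13584672654352 435.04962024269895 [ 0.30987168 -0.7135683   0.5815988 ] [[0.944, -0.33, -0.019], [-0.197, -0.516, -0.833], [0.265, 0.79, -0.552]]
[0.26222348 0.53913666 0.24271611] [-7.05024646e-01 -3.06092234e+00  2.44910308e-03] 0.09289394802961354 0.025 [-0.42189653  0.02439887  0.12037124] 0.1
```

View pics/top1.png

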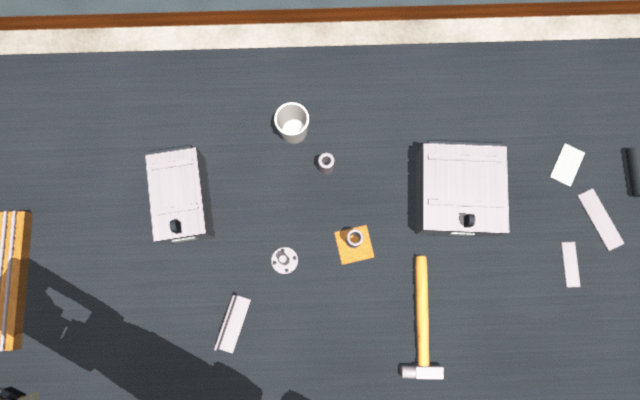

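View pics/side1.png

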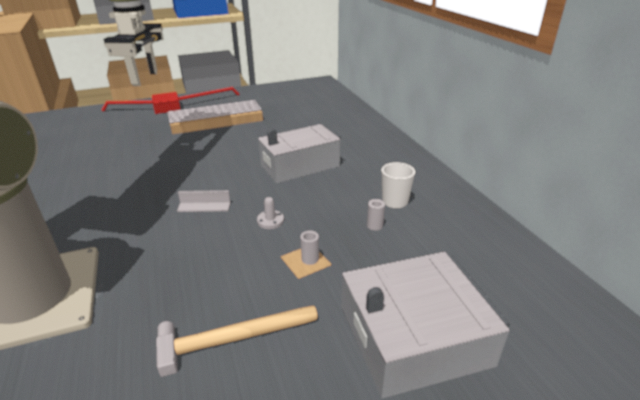

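The top view shows the card with its sleeve near (355,238), the gauge at (284,260), the second sleeve at (326,163), the narrow box on the left with its ear at (176,226), and the wide box on the right with its ear at (469,220). The side view shows the same sleeve at (310,247) and the gauge at (270,212). Next I'll zoom in on both views.

Run:
```python
from h import *
t=cv2.imread("pics/top1.png");s=cv2.imread("pics/side1.png")
def cr(i,x,y,w,h,k): return cv2.resize(i[y:y+h,x:x+w],None,fx=k,fy=k,interpolation=cv2.INTER_CUBIC)
A=np.hstack([cr(t,260,215,130,75,3),cr(s,250,185,130,100,3)[:225*1+75]] ) if 0 else None
m=np.zeros((600,800,3),np.uint8)
def put(im,x,y): m[y:y+im.shape[0],x:x+im.shape[1]]=im
put(cr(t,265,220,115,60,3.4),0,0)      #391x204
put(cr(s,250,190,100,90,4),400,0)     #400x360
put(cr(t,140,200,75,50,4),0,210)   #300x200
put(cr(t,430,200,80,45,4),0,412)  #320x180
put(cr(s,255,120,60,60,4),330,362) #240x240 
put(cr(s,340,275,55,55,4),575,362) #220
cv2.imwrite("pics/m1.png",m)
```

```text
Traceback (most recent call last):
ValueError: could not broadcast input array from shape (240,240,3) into shape (238,240,3)
```

Run:
```python
from h import *
t=cv2.imread("pics/top1.png");s=cv2.imread("pics/side1.png")
def cr(i,x,y,w,h,k): return cv2.resize(i[y:y+h,x:x+w],None,fx=k,fy=k,interpolation=cv2.INTER_CUBIC)
m=np.zeros((600,800,3),np.uint8)
def put(im,x,y): m[y:y+im.shape[0],x:x+im.shape[1]]=im
put(cr(t,265,220,115,60,3.4),0,0)
put(cr(s,250,190,100,90,4),400,0)
put(cr(t,140,200,75,50,4),0,210)
put(cr(t,430,200,80,45,4),0,412)
put(cr(s,255,120,60,59,4),330,362)
put(cr(s,340,275,55,55,4),575,362)
cv2.imwrite("pics/m1.png",m)
```

```text
(no output)
```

View pics/m1.png

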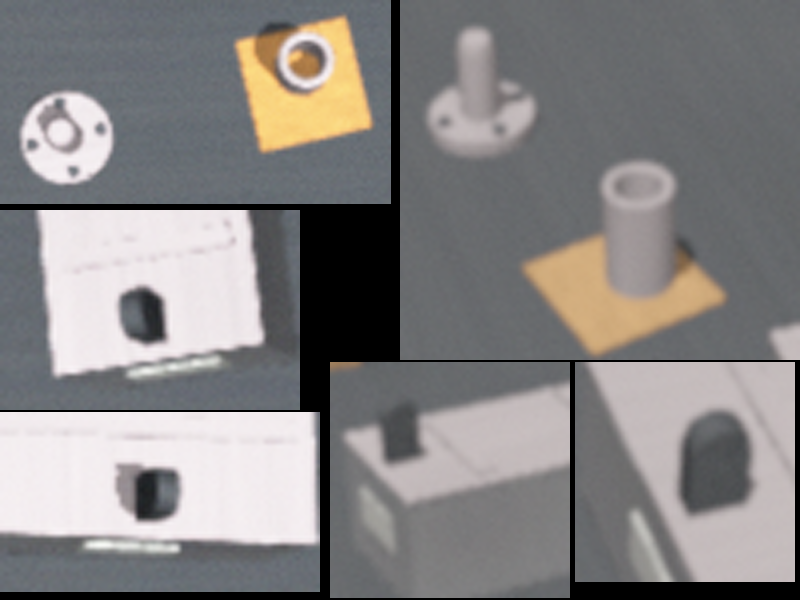

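The mosaic shows the sleeve rim in the top view at about (354,237) and in the side view at about (309,236). The pin tip is at (283,258.5) in the top view and (268.5,198) in the side view. Both ears are clear dark blobs, and each box's front edge is visible. Now I'll measure with masks.

Run:
```python
from h import *
T=cam("top");S=cam("side")
def big(mask,off):
    n,l,st,ce=cv2.connectedComponentsWithStats(mask.astype(np.uint8)); i=1+np.argmax(st[1:,4]); return (l==i).astype(np.uint8),ce[i]+off,st[i,4]
def roi(c,x,y,w,h): return c["frame"][y:y+h,x:x+w].astype(int),np.array([x,y])
# gauge plate ellipse
r,o=roi(T,262,238,45,45); m,ce,a=big(r.min(2)>150,o)
h=cv2.convexHull(np.argwhere(m)[:,::-1].astype(np.int32)); e=cv2.fitEllipse(h); p=np.array(e[0])+o
print("plate px",p,e[1],"->",onz(T,*p,0.01), "diam",np.array(e[1])/T["f"]*1.06)
# sleeve rim top / side
r,o=roi(T,340,224,30,28); m,ce,a=big((r.min(2)>140),o)
h=cv2.convexHull(np.argwhere(m)[:,::-1].astype(np.int32)); e=cv2.fitEllipse(h); p1=np.array(e[0])+o; print("rim top",p1,e[1],onz(T,*p1,.061))
p2=np.array([309.2,236.0]); X,g=tri(T,p1,S,p2); print("sleeve tri",X,g,"predicted side px",proj(S,onz(T,*p1,.061)))
X,g=tri(T,(283.0,258.6),S,(268.5,198.5)); print("pin tip tri",X,g)
# card
r,o=roi(T,325,215,60,60); m,ce,a=big((r[:,:,0]-r[:,:,2]>60),o); h=np.argwhere(m)[:,::-1].astype(np.float32); e=cv2.minAreaRect(h); p=np.array(e[0])+o
print("card",p,e[1:],onz(T,*p,.001))
# boxes
for nm,b in(("narrow",(135,140,85,105)),("wide",(410,135,110,105))):
    r,o=roi(T,*b); m,_,a=big(r.min(2)>150,o); m=cv2.morphologyEx(m,cv2.MORPH_CLOSE,np.ones((15,15))); m=cv2.morphologyEx(m,cv2.MORPH_OPEN,np.ones((9,9)))
    c=max(cv2.findContours(m,0,1)[0],key=cv2.contourArea); rect=cv2.minAreaRect(c); bp=cv2.boxPoints(rect)+o
    W=np.array([onz(T,*q,.083) for q in bp]); print(nm,"corners",W[:,:2].round(4).tolist()," sides",np.linalg.norm(W-np.roll(W,1,0),axis=1).round(4),"ctr",W.mean(0).round(4))
    for i in range(4):
        d=W[(i+1)%4]-W[i]; print("  edge ang",np.degrees(np.arctan2(d[1],d[0])).round(1))
# ears side and top dark blobs
for nm,c,b in(("narrow",T,(165,212,22,26)),("wide",T,(458,208,24,24)),("narrow",S,(262,126,22,24)),("wide",S,(362,280,30,38))):
    r,o=roi(c,*b); m,ce,a=big(r.max(2)<85,o); y,x=np.nonzero(m); print(nm,"ear",ce,a,"x",x.min()+o[0],x.max()+o[0],"y",y.min()+o[1],y.max()+o[1])
```

```text
plate px [284.17952919 260.0488987 ] (26.96675682067871, 27.359590530395508) -> [0.47529176 0.07990052 0.01      ] diam [0.06011423 0.06098993]
rim top [354.96157742 237.05141544] (17.031641006469727, 17.095619201660156) [ 0.51685547 -0.07684921  0.061     ]
sleeve tri [ 0.51634259 -0.07669998  0.06185469] 0.0008447611380803106 predicted side px [309.6979971  236.29431664]
pin tip tri [0.47458162 0.07775559 0.0648096 ] 4.014130723723283e-05
card [353.85081482 244.24098206] ((33.955078125, 33.72603988647461), 76.75948333740234) [ 0.5074059  -0.07765529  0.001     ]
narrow corners [[0.7119, 0.3753], [0.7202, 0.2606], [0.5105, 0.2369], [0.5029, 0.3474]]  sides [0.2109 0.1149 0.211  0.1107] ctr [0.6114 0.305  0.083 ]
  edge ang -85.9
  edge ang -173.5
  edge ang 93.9
  edge ang 7.6
wide corners [[0.716, -0.2313], [0.7109, -0.4184], [0.5016, -0.3981], [0.5064, -0.2179]]  sides [0.21   0.1871 0.2102 0.1802] ctr [ 0.6087 -0.3164  0.083 ]
  edge ang -91.6
  edge ang 174.5
  edge ang 88.5
  edge ang -3.7
narrow ear [177.046875 226.15625 ] 64 x 172 180 y 220 232
wide ear [466.62318841 220.68115942] 69 x 464 471 y 215 226
narrow ear [272.11688312 137.45454545] 77 x 269 276 y 131 143
wide ear [374.16494845 302.40206186] 194 x 367 382 y 293 311
```

apply_moves(
  delta_pos=[
    [0, 0, 0],
    [0, 0, 0],
    [0, 0, 0],
    [-2, -5, 0],
    [-2, -5, 0],
    [-2, -5, 0],
    [-2, -5, 0],
    [-2, -5, 0],
  ],
  twist=[-0.15, -0.15, -0.15, 0, 0, 0, 0, 0],
  gripper=9.3,
)

```text
t: 1.2
tool_pos: [0.3621, 0.2876, 0.2436]
orientation: [0.004, 3.141, 0.0]
force: [0.7, 0.4, 0.0]
opening: 0.093
gripper_force: 0.0
```

Run:
```python
from h import *
T=cam("top");S=cam("side")
print(onz(T,283.0,258.6,.06),onz(T,354.4,237.4,.061), onz(S,268.5,199.2,.06),onz(S,309.2,236,.061))
print("plate side ctr guess", proj(S,[.4753,.0799,.01]),proj(S,[.4753,.0799,.06]),proj(T,[.4753,.0799,.06]))
for c,b in((T,(264,246,40,30)),(S,(255,190,35,45)),(S,(295,226,30,45))):
    x,y,w,h=b; r=c["frame"][y:y+h,x:x+w].min(2)
    print(b); 
    for k in range(0,h,2): print(y+k,' '.join(f"{v:3d}" for v in r[k]))
```

```text
[0.47495131 0.07816913 0.06      ] [ 0.51613668 -0.07561593  0.061     ] [0.4753784  0.08235038 0.06      ] [ 0.51625114 -0.07562754  0.061     ]
plate side ctr guess [270.3806636  218.24244728] [268.74409622 199.77267289] [282.18644819 258.45751731]
(264, 246, 40, 30)
246 110 108 109 108 109 111 110 110 110 108 109 111 107 112 109 108 112 110 118 127 132 134 128 119 123 115 115 110 112 109 110 111 107 108 107 110 108 109 105 108
248 106 106 108 106 106 107 108 109 107 106 108 105  99 127 162 189 204 201 199 211 230 237 239 238 232 215 183 156 128 115 109 108 108 110 110 112 108 109 109 109
250 108 107 106 106 110 105 107 107 106 101 109 153 203 222 216 218 194 123 109 140 201 239 241 241 241 241 239 237 226 189 134 110 106 107 108 111 106 104 110 109
252 108 110 110 110 109 112 111 114 115 140 202 236 233 202 153 150 148 137 127 135 182 226 238 237 237 237 238 239 239 237 227 182 127 112 113 112 111 113 115 115
254 111 113 110 109 109 108 109 118 164 218 235 219 162 149 144 137 130 134 147 145 138 169 221 236 238 238 239 238 239 238 237 233 206 124 111 110 111 109 109 110
256 112 11
[... 7131 characters left out ...]
 151 153 153 150 149 148 146 143 139 136 130 125 117 117 120 126 126 126 125 121
262 125 126 126 125 127 125 126 131 140 146 151 153 154 152 150 148 145 144 140 135 129 127 123 127 125 128 126 126 127 125
264 126 125 126 126 124 123 124 125 128 131 135 140 142 142 142 142 139 135 132 127 125 124 124 124 125 125 124 126 125 125
266 126 124 126 125 125 125 125 125 125 126 127 128 127 128 126 128 124 125 124 125 124 123 123 124 124 126 126 122 122 121
268 125 126 127 123 124 124 124 124 123 125 129 128 128 128 125 125 123 122 123 122 125 124 123 124 121 118 115 111 110 108
270 126 126 128 127 123 123 123 122 124 124 124 126 127 129 126 125 123 123 119 119 118 117 113 109 107 106 108 105 105 101
```

apply_moves(
  delta_pos=[
    [-2.2, -5.2, 0],
    [-2.2, -5.2, 0],
    [-2.2, -5.2, 0],
    [-2.2, -5.2, 0],
    [-2.2, -5.2, 0],
    [-2.2, -5.2, 0],
    [-2.2, -5.2, 0],
    [0, 0, 0],
  ],
  twist=[0, 0, 0, 0, 0, 0, 0, 0],
)

```text
t: 2.3
tool_pos: [0.5155, -0.0779, 0.243]
orientation: [-0.011, -3.141, 0.0]
force: [-0.5, 0.7, -0.5]
opening: 0.0927
gripper_force: 0.0
```

apply_moves(
  delta_pos=[
    [-0.1, 0.15, 4.9],
    [0, 0, 4.9],
    [0, 0, 4.9],
    [0, 0, 3.9],
    [0, 0, 1],
    [0, 0, 0],
  ],
  twist=[0, 0, 0, 0, 0, 0],
)

```text
t: 3.05
tool_pos: [0.5158, -0.0728, 0.0479]
orientation: [-0.003, -3.141, -0.001]
force: [1.1, 0.1, 0.7]
opening: 0.0929
gripper_force: 0.0
```

Run:
```python
from h import *
for i in range(4):
    s=robot.read_state(); print(s["t"],s["tool_pos"].round(4),s["orientation"].round(3),s["force"].round(1)); cam("side")
c=cam("side");cv2.imwrite("pics/g1.png",cv2.resize(c["frame"][150:300,230:400,::-1],None,fx=4,fy=4,interpolation=2))
```

```text
3.05 [ 0.5158 -0.0728  0.0479] [-3.000e-03 -3.141e+00 -1.000e-03] [1.1 0.1 0.7]
3.1 [ 0.5167 -0.0733  0.0491] [ 0.004  3.14  -0.   ] [-0.2 -0.6 -1. ]
3.15 [ 0.5173 -0.0736  0.0497] [ 4.000e-03  3.139e+00 -1.000e-03] [ 0.2 -0.3  0.5]
3.2 [ 0.5175 -0.0738  0.0499] [ 4.000e-03  3.138e+00 -1.000e-03] [-0.5 -0.6  0. ]
```

View pics/g1.png

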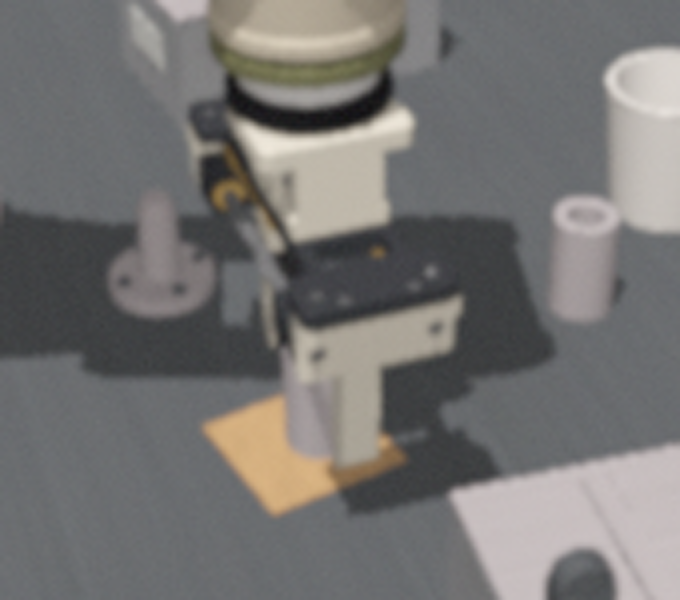

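The fingers straddle the card's sleeve. The second sleeve, at crop (585,215), shows a clearly smaller bore. I'll centre and close.

apply_moves(
  delta_pos=[
    [0.1, -0.25, 0.2],
    [0, 0, 0],
    [0, 0, 0],
    [0, 0, 0],
  ],
  twist=[0, 0, 0, 0],
)

```text
t: 3.8
tool_pos: [0.5147, -0.0762, 0.0456]
orientation: [-0.005, -3.142, -0.0]
force: [0.3, -0.4, -0.0]
opening: 0.0934
gripper_force: 0.0
```

apply_moves(
  delta_pos=[
    [0, 0, 0],
    [0, 0, 0],
    [0, 0, 0],
    [0, 0, 0],
    [0, 0, 0],
    [0, 0, 0],
    [0, 0, 0],
    [0, 0, 0],
  ],
  twist=[0, 0, 0, 0, 0, 0, 0, 0],
  gripper=2.5,
  squeeze=25,
)

```text
t: 4.8
tool_pos: [0.5148, -0.0761, 0.0456]
orientation: [-0.004, -3.142, -0.0]
force: [0.2, 0.4, 0.9]
opening: 0.0366
gripper_force: 25.0
```

apply_moves(
  delta_pos=[
    [0, 0, -4],
    [0, 0, -4],
    [1.1, 4.0, 0],
    [1, 4, 0],
    [1, 4, 0],
    [1, 3.6, 0],
    [0, 0, 0],
    [0, 0, 0],
  ],
  twist=[0, 0, 0, 0, 0, 0, 0, 0],
)

```text
t: 5.8
tool_pos: [0.4741, 0.0797, 0.1255]
orientation: [-0.003, -3.141, 0.001]
force: [-0.0, 0.2, -1.6]
opening: 0.0368
gripper_force: 25.0
```

apply_moves(
  delta_pos=[
    [0, 0, 0],
    [0, 0, 0],
    [0, 0, 0],
    [0, 0, 0],
  ],
  twist=[0, 0, 0, 0],
)

```text
t: 6.3
tool_pos: [0.4743, 0.0797, 0.1256]
orientation: [-0.005, -3.142, 0.0]
force: [0.1, 0.1, -2.1]
opening: 0.0362
gripper_force: 25.0
```

Run:
```python
from h import *
T=cam("top");c=cam("side");s=robot.read_state();print(s["tool_pos"].round(4),s["orientation"].round(3),s["force"].round(1))
m=np.zeros((600,800,3),np.uint8)
m[:600,:440]=cv2.resize(c["frame"][130:280,210:320,::-1],None,fx=4,fy=4,interpolation=2)
m[:360,440:]=cv2.resize(T["frame"][210:300,240:330,::-1],None,fx=4,fy=4,interpolation=2)
cv2.imwrite("pics/g2.png",m)
```

```text
[0.4742 0.0799 0.1256] [-0.005 -3.142  0.   ] [ 0.2  0.4 -1.6]
```

View pics/g2.png

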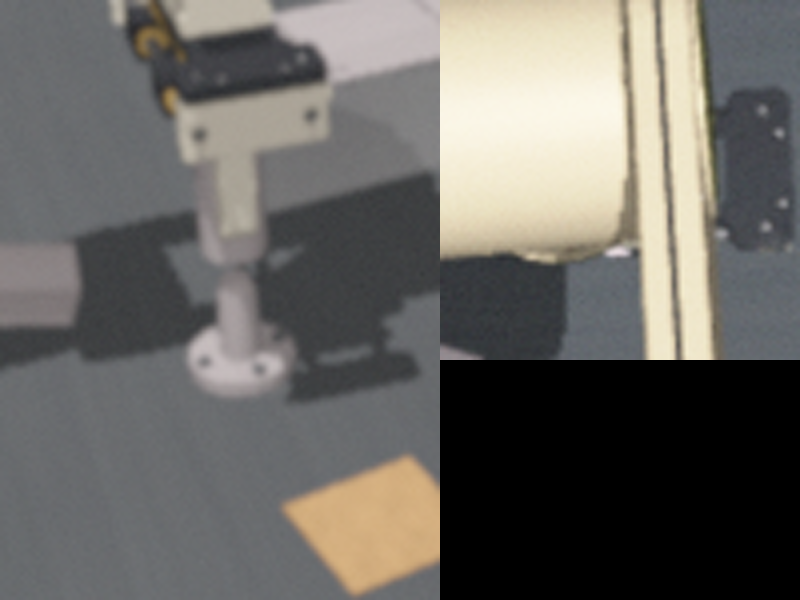

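The side crop shows the held sleeve's lower end at crop (231,255), almost over the pin at (238,275). The top view is blocked by the gripper. I'll measure the edges before lowering.

Run:
```python
from h import *
S=cam("side"); g=S["frame"].min(2).astype(float)
p=np.array([.4753,.0799])
for r in (188,189,190,191,192,193,200,204,206): print(r,' '.join(f"{v:3.0f}" for v in g[r,252:286]))
for z in (.081,.06,.04): print(z,proj(S,[*p,z]),"d/dx",(proj(S,[p[0]+.001,p[1],z])-proj(S,[*p,z])),"d/dy",(proj(S,[p[0],p[1]+.001,z])-proj(S,[*p,z])))
```

```text
188  63  63  62  62  63  62  70  96 124 142 144 139 133 136 142 138 132 130 129 127 124 121 116 107  92  73  63  63  59  62  63  63  62  63
189  62  63  65  64  67  67  74  94 123 143 147 145 135 131 128 124 126 126 124 124 122 121 116 105  93  74  66  63  62  63  65  61  63  61
190  69  70  70  77  81  84  88 100 123 141 150 149 141 133 126 126 126 129 128 128 125 121 115 107  95  73  64  64  66  61  64  68  68  66
191  85  87  88  92  96 101 101 111 127 143 150 151 146 135 128 129 130 130 130 125 127 122 116 106  92  73  68  69  70  68  71  76  79  73
192  94  99 101 103 105 105 106 112 125 142 151 154 149 136 129 129 132 129 130 126 126 122 114 100  88  76  78  85  87  86  85  85  83  79
193  96 102 105 107 107 106 104 109 121 138 150 152 150 142 132 131 129 131 128 127 123 119 108  96  84  84  92  99 103  98  90  82  77  70
200  64  66  75  87  96 102 103 107 105 107 106 107 109 116 121 123 123 124 122 119 109  88  68  62  61  62  63  62  61  61  65  62  62  60
204  64  62  62  62  70  87  97 102 102 100 104 111 128 147 158 157 150 149 137 129 120 107  85  67  65  61  61  61  61  60  62  62  64  63
206  63  63  61  62  64  74  79  77  72  71  72  86 115 143 157 158 159 155 146 132 121 110  88  68  62  62  63  64  64  64  59  63  63  66
0.081 [268.02829339 191.69435182] d/dx [ 0.44561545 -0.08737785] d/dy [-0.1146037  -0.22725436]
0.06 [268.74409622 199.77267289] d/dx [ 0.44003058 -0.08855665] d/dy [-0.11380846 -0.23116038]
0.04 [269.40990251 207.28674909] d/dx [ 0.43484011 -0.089604  ] d/dy [-0.1130558  -0.23464747]
```

Aligned to within about 1 mm. I'll lower past the tip in stages and watch the force.

apply_moves(
  delta_pos=[
    [0, 0, 1],
    [0, 0, 0.8],
    [0, 0, 0.4],
    [0, 0, 0.4],
    [0, 0, 0.4],
    [0, 0, 0.4],
    [0, 0, 0],
    [0, 0, 0],
  ],
  twist=[0, 0, 0, 0, 0, 0, 0, 0],
)

```text
t: 7.45
tool_pos: [0.4739, 0.0801, 0.0915]
orientation: [-0.004, -3.141, -0.0]
force: [-1.0, 1.5, -4.1]
opening: 0.0366
gripper_force: 25.0
```

apply_moves(
  delta_pos=[
    [0, 0, 0.6],
    [0, 0, 0.6],
    [0, 0, 0.6],
    [0, 0, 0.6],
    [0, 0, 0.4],
    [0, 0, 0.4],
    [0, 0, 0.2],
    [0, 0, 0],
  ],
  twist=[0, 0, 0, 0, 0, 0, 0, 0],
)

```text
t: 8.45
tool_pos: [0.474, 0.0802, 0.0572]
orientation: [-0.004, -3.141, -0.001]
force: [-2.0, 5.4, -2.9]
opening: 0.0367
gripper_force: 25.0
```

apply_moves(
  delta_pos=[
    [0, 0, 0.1],
    [0, 0, 0.1],
    [0, 0, 0],
  ],
  twist=[0, 0, 0],
)

```text
t: 8.82
tool_pos: [0.4742, 0.0802, 0.0556]
orientation: [-0.004, -3.141, -0.001]
force: [-3.2, 5.1, 1.5]
opening: 0.0366
gripper_force: 25.0
```

apply_moves(
  delta_pos=[
    [0, 0, 0],
    [0, 0, 0],
    [0, 0, 0],
    [0, 0, 0],
    [0, 0, 0],
  ],
  twist=[0, 0, 0, 0, 0],
  gripper=7,
)

```text
t: 9.45
tool_pos: [0.4742, 0.0799, 0.0556]
orientation: [0.004, 3.142, -0.0]
force: [0.4, 0.1, 0.2]
opening: 0.0698
gripper_force: 0.0
```

apply_moves(
  delta_pos=[
    [0, 0, -1],
    [0, 0, -4],
    [0, 0, -5],
    [0, 0, -5],
    [0, 0, -5],
    [0, -6, 0],
    [0, -6, 0],
    [0, 0, 0],
  ],
  twist=[0, 0, 0, 0, 0, 0, 0, 0],
)

```text
t: 10.45
tool_pos: [0.4737, -0.0435, 0.2566]
orientation: [0.013, 3.141, -0.002]
force: [0.3, 0.7, 0.5]
opening: 0.0699
gripper_force: 0.0
```

Run:
```python
from h import *
T=cam("top");c=cam("side")
m=np.zeros((600,800,3),np.uint8)
m[:600,:440]=cv2.resize(c["frame"][130:280,210:320,::-1],None,fx=4,fy=4,interpolation=2)
m[:360,440:]=cv2.resize(T["frame"][210:300,240:330,::-1],None,fx=4,fy=4,interpolation=2)
cv2.imwrite("pics/g3.png",m)
for z in(.01,.07): print(proj(c,[.4753,.0799,z]),proj(T,[.4753,.0799,z]))
```

```text
[270.3806636  218.24244728] [284.17971871 260.04519072]
[268.40540918 195.95035955] [281.76436192 258.12131851]
```

View pics/g3.png

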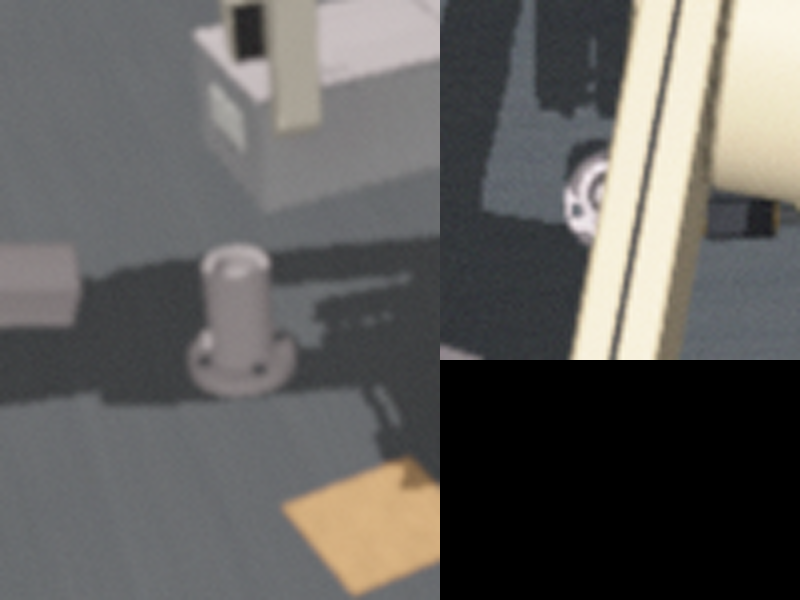

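The sleeve sits fully down on the gauge plate: the plate is at crop (243,365), the rim at (236,265), and the pin tip shows just below the rim. So it's the wide box. Next I'll locate its ear and yaw.

Run:
```python
from h import *
T=cam("top");S=cam("side");g=cv2.imread("pics/top1.png").min(2).astype(float)
def cross(v,th):  # first crossing
    k=np.nonzero((v[:-1]-th)*(v[1:]-th)<=0)[0]
    return k[0]+(th-v[k[0]])/(v[k[0]+1]-v[k[0]])
z=.084
def rep(nm,pts):
    W=np.array([onz(T,*p,z)[:2] for p in pts]); l=cv2.fitLine(W.astype(np.float32),cv2.DIST_HUBER,0,.01,.01).ravel(); n=np.array([-l[1],l[0]]); res=(W-l[2:])@n
    print(nm,"ang",np.degrees(np.arctan2(l[1],l[0])).round(2),"pt",l[2:].round(4),"res",np.abs(res).mean().round(5),W[0].round(4),W[-1].round(4))
fr=[(u,g.shape[0]-1-0-(cross(g[::-1][160:200,u],160)+160)) for u in range(430,505,3) if not 448<u<480]
rep("front",fr)
rep("right",[(520-cross(g[v,520:480:-1],160),v) for v in range(150,228,4)])
rep("left",[(410+cross(g[v,410:440],160),v) for v in range(150,228,4)])
rep("back",[(u,130+cross(g[130:160,u],160)) for u in range(430,505,4)])
for p in((471.8,220.),(471.8,218),(471.8,222)): print(p,onz(T,*p,.126))
for r in range(210,231): print(r,' '.join(f"{v:3.0f}" for v in g[r,456:482]))
g2=cv2.imread("pics/side1.png").min(2)
for r in range(284,318,2): print(r,' '.join(f"{v:3.0f}" for v in g2[r,360:390]))
print(tri(T,(471.8,219.5),S,(375.2,290)))
s=robot.read_state();print(s["tool_pos"],s["orientation"],s["q"].round(2))
```

```text
front ang 86.31 pt [ 0.5201 -0.3111] res 0.00036 [ 0.5255 -0.2336] [ 0.5156 -0.3843]
right ang -3.78 pt [ 0.6323 -0.407 ] res 0.00022 [ 0.6949 -0.4112] [ 0.5289 -0.4002]
left ang -3.81 pt [ 0.6195 -0.2246] res 3e-05 [ 0.6999 -0.23  ] [ 0.5338 -0.219 ]
back ang 86.13 pt [ 0.7113 -0.3183] res 0.00037 [ 0.7162 -0.2464] [ 0.7054 -0.4022]
(471.8, 220.0) [ 0.53773974 -0.3099234   0.126     ]
(471.8, 218) [ 0.54182218 -0.31026132  0.126     ]
(471.8, 222) [ 0.53366358 -0.309586    0.126     ]
210 237 235 236 238 237 238 238 237 236 236 238 236 237 237 237 238 238 237 236 237 238 238 238 238 236 236
211 237 237 236 236 236 236 237 236 235 236 237 237 236 237 236 239 237 239 237 237 238 238 238 237 237 237
212 237 236 229 218 217 218 217 213 217 224 235 236 236 235 235 237 238 236 236 236 236 238 237 237 236 238
213 237 235 218 163 152 155 153 151 156 179 212 213 207 209 211 216 219 225 233 238 238 238 238 238 236 236
214 237 235 222 179 148 145 142 137 131 126 126 116 108 113 123 135 141 162 207 235 237 237 238 237 237 237
215 236 236 228 188 148 146 136 126 104  65  45  43  49  68  82  85  
[... 3273 characters left out ...]
0 146 173 184 188 185 177 150 109  81  75  80  77  80  81  82  88  90  99 105 114 122 132 151 170 183 188 188 189 187 188
312 118 147 172 186 188 187 178 151 117 102 108 118 126 135 147 154 162 169 176 180 182 184 185 188 188 188 189 188 188 189
314 109 119 146 172 184 186 184 181 173 173 176 180 181 184 187 187 187 188 189 189 189 189 188 189 189 188 187 189 188 189
316 105 106 121 148 173 185 187 188 187 189 188 188 188 189 188 189 188 189 188 188 187 188 186 189 188 188 187 187 186 188
(array([ 0.53869814, -0.30991298,  0.12627606]), np.float64(4.474362639346572e-05))
[ 0.47386997 -0.03903889  0.25587374] [3.07977148e-03 3.14139978e+00 7.26749410e-04] [-0.19 -0.22  1.8   0.    1.56 -1.76]
```

apply_moves(
  delta_pos=[
    [-1.1, -4.5, 0],
    [-1.1, -4.5, 0],
    [-1.1, -4.5, 0],
    [-1.1, -4.5, 0],
    [-1.1, -4.5, 0],
    [-1.1, -4.6, 0],
    [0, 0, 0],
    [0, 0, 0],
  ],
  twist=[0, 0, 0, 0, 0, 0, 0.066, 0],
)

```text
t: 11.65
tool_pos: [0.5398, -0.31, 0.2551]
orientation: [-0.105, -3.139, -0.001]
force: [0.5, 0.6, 0.7]
opening: 0.0702
gripper_force: 0.0
```

apply_moves(
  delta_pos=[
    [0, 0, 0],
    [0, 0, 0],
    [0, 0, 0],
    [0, 0, 0],
  ],
  twist=[0, 0, 0, 0],
  squeeze=35,
)

```text
t: 12.15
tool_pos: [0.5391, -0.311, 0.2558]
orientation: [0.107, 3.14, -0.0]
force: [-0.3, 0.6, 0.4]
opening: 0.0702
gripper_force: 0.0
```

apply_moves(
  delta_pos=[
    [-0.1, 0.1, 4],
    [0, 0, 4],
    [0, 0, 3],
    [0, 0, 2],
    [0, 0, 0.6],
    [0, 0, 0],
    [0, 0, 0],
    [0, 0, 0],
  ],
  twist=[0, 0, 0, 0, 0, 0, 0, 0],
)

```text
t: 13.15
tool_pos: [0.5408, -0.3107, 0.1209]
orientation: [0.108, 3.138, -0.002]
force: [-0.1, 0.5, -1.1]
opening: 0.0699
gripper_force: 0.0
```

apply_moves(
  delta_pos=[
    [0, 0, 0],
    [0, 0, 0],
    [0, 0, 0],
    [0, 0, 0],
    [0, 0, 0],
    [0, 0, 0],
    [0, 0, 0],
    [0, 0, 0],
  ],
  twist=[0, 0, 0, 0, 0, 0, 0, 0],
  gripper=0.6,
  squeeze=35,
)

```text
t: 14.15
tool_pos: [0.5403, -0.3091, 0.1196]
orientation: [-0.107, -3.139, -0.003]
force: [-0.8, 5.3, 1.7]
opening: 0.0115
gripper_force: 35.0
```

apply_moves(
  delta_pos=[
    [-0.18, 0, -0.74],
    [-0.18, 0, -0.73],
    [-0.25, 0, -0.72],
    [-0.24, 0, -0.71],
    [-0.31, 0, -0.7],
    [-0.3, 0, -0.69],
    [-0.36, 0, -0.66],
    [-0.36, 0, -0.66],
  ],
  twist=[0, 0, 0, 0, 0, 0, 0, 0],
)

```text
t: 15.15
tool_pos: [0.5615, -0.3105, 0.1748]
orientation: [-0.107, -3.137, -0.004]
force: [1.6, 5.5, -6.7]
opening: 0.0122
gripper_force: 35.0
```

apply_moves(
  delta_pos=[
    [-0.42, 0, -0.62],
    [-0.43, 0, -0.62],
    [-0.47, 0, -0.59],
    [-0.47, 0, -0.59],
    [-0.52, 0, -0.55],
    [-0.53, 0, -0.54],
    [-0.57, 0, -0.5],
    [-0.57, 0, -0.5],
  ],
  twist=[0, 0, 0, 0, 0, 0, 0, 0],
)

```text
t: 16.15
tool_pos: [0.601, -0.3132, 0.2198]
orientation: [-0.107, -3.136, -0.004]
force: [0.3, 4.6, -6.2]
opening: 0.0118
gripper_force: 35.0
```

apply_moves(
  delta_pos=[
    [-0.61, 0, -0.45],
    [-0.61, 0, -0.44],
    [-0.65, 0, -0.39],
    [-0.65, 0, -0.39],
    [-0.67, 0, -0.34],
    [-0.68, 0, -0.33],
    [-0.7, 0, -0.28],
    [-0.71, 0, -0.27],
  ],
  twist=[0, 0, 0, 0, 0, 0, 0, 0],
)

```text
t: 17.15
tool_pos: [0.6538, -0.3167, 0.2489]
orientation: [-0.107, -3.137, -0.004]
force: [-2.0, 6.6, -3.4]
opening: 0.0117
gripper_force: 35.0
```

apply_moves(
  delta_pos=[
    [0, 0, 0],
    [0, 0, 0],
    [0, 0, 0],
    [0, 0, 0],
    [0, 0, 0],
    [0, 0, 0],
  ],
  twist=[0, 0, 0, 0, 0, 0],
)

```text
t: 17.9
tool_pos: [0.6539, -0.3167, 0.249]
orientation: [-0.107, -3.137, -0.004]
force: [-0.1, 6.0, -3.4]
opening: 0.0118
gripper_force: 35.0
```

Run:
```python
from h import *
T=cam("top");c=cam("side");s=robot.read_state();print(s["t"],s["tool_pos"].round(4),s["opening"],s["force"].round(1))
m=np.zeros((600,800,3),np.uint8)
m[:400,:]=cv2.resize(c["frame"][160:360,200:600,::-1],None,fx=2,fy=2,interpolation=2)
m[400:,:400]=T["frame"][100:300,240:640,::-1]
cv2.imwrite("pics/g4.png",m)
```

```text
18.0 [ 0.6539 -0.3167  0.249 ] 0.011631474591131489 [-0.8  5.9 -3.6]
```

View pics/g4.png

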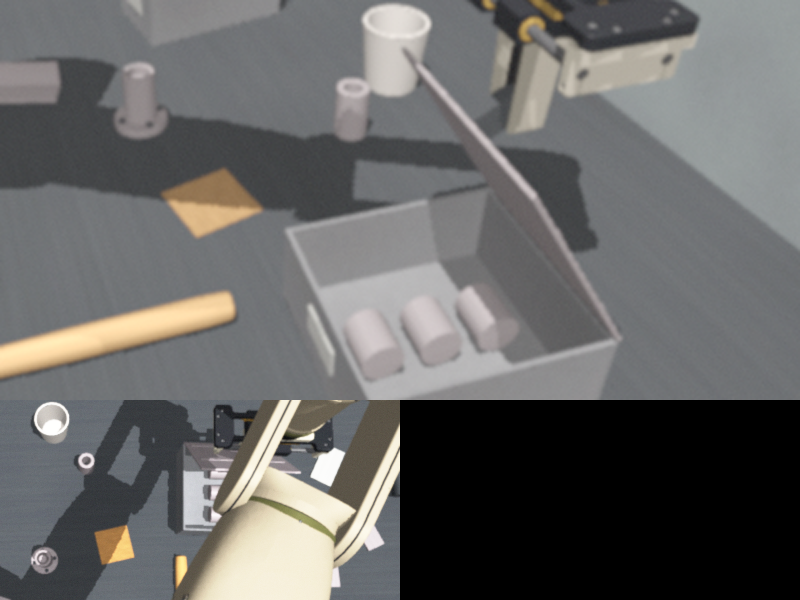

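The lid stands open with contents visible. Its near front corner is at crop (537,195), which is full-frame (468.5,257.5), and its far front corner is at (405,187.5). The sleeve on the pin, the cup and the second sleeve are undisturbed. I'll check the angle against the corner projection.

Run:
```python
from h import *
c=cam("side"); a=np.radians(-3.8); ex=np.array([np.cos(a),np.sin(a),0]);ey=np.array([-np.sin(a),np.cos(a),0]); H=np.array([.7111,-.3215,.08])
for th in(52,56,60,64,68):
    t=np.radians(th); f=H+.19*(-np.cos(t)*ex+np.sin(t)*np.array([0,0,1])); print(th,proj(c,f-.09*ey).round(1),proj(c,f+.09*ey).round(1))
print(proj(c,H-.09*ey))
s=robot.read_state();print(s["t"],s["tool_pos"].round(4),s["gripper_force"])
```

```text
52 [454.  269.5] [391.  192.1]
56 [463.2 262.8] [398.  186.6]
60 [472.8 256.4] [405.3 181.4]
64 [482.6 250.4] [412.9 176.7]
68 [492.7 244.9] [420.6 172.4]
[510.42110485 332.13792495]
18.05 [ 0.6539 -0.3167  0.249 ] 35.00031421892345
```

```bash
python3 -c "
from plant import robot
print(robot.close_job())"
```

```text
the job is handed in; nothing more can be done
None
```

The sleeve from the card slid all the way down the pin and was left there; I lifted the wide box's lid to about 60° and handed the job in at about 18 s with the gripper still holding it (no verdict was returned).

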